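# Pack the slab frame with spacers and hold it tight

### The job

Stand metal spacers from the tray, one after another and face to face, in the gap of the slab frame between the sprung pad and the sliding follower, until there are enough that pushing the follower closes the gap and presses the pad back by about 5 mm. Finish while still pushing the follower against the stack so that it stays squeezed tight, and do not let go; spacers that are not needed stay standing in the tray, and the cup, bottle and timer are left alone.

Things in the scene. Friction and masses are not known exactly. Their poses are not given: they have to be found in the camera images.
- frame: Slab frame fixed to the bench, left or right of the robot's centre line: steel plate 100 (x) x 190 (y) x 10 mm with two rails along y, 6 mm thick, forming a channel 60 mm wide. Channel floor 10 mm, rail tops 28 mm above the origin. Origin: centre of the underside. y runs along the channel from the follower (-y end) to the pad and end block (+y end).
- follower: White plate across the channel, 52 (x) x 26 (y) x 70 mm tall, a 14 mm wide rib 20 mm deep, 41 mm tall on its back. Origin: centre of its underside, 0.5 mm above the channel floor. Starts at frame y = -59 mm, slides 34 mm to +y and no farther: with too few spacers it stops before the stack is tight. No spring or lock, 0.4 N friction. Grip it across its 52 mm width or push it from behind.
- end_block: Steel block 50 (x) x 30 (y) x 60 mm tall, fixed on the channel floor, axes as the frame's. Its place along the channel varies: the gap from the follower (fully back) to the pad is 52 to 78 mm. Origin: centre of the underside.
- pad: Black rubber plate 50 (x) x 12 (y) x 60 mm tall, on two rods in front (-y) of the end block. Origin: centre of the underside, 0.5 mm above the channel floor; gap-side face 6 mm to -y. At rest its origin is at y = -33 mm in the end block's frame; it gives to +y against a spring of 1 N per mm, 10 mm at most.
- tray: Low white plastic tray fixed to the bench, 84 mm (x) by 164 mm (y), walls and three dividers 12 mm high, with four cells in a row along its y axis, one spacer standing in each. Origin: centre of the underside.
- spacer1: One of four equal aluminium spacers: a plate 50 mm (x) by 18 mm thick (y) by 60 mm tall with 2.5 mm rounded edges, about 150 g, standing on its 50 x 18 mm foot in a tray cell. Origin: centre of the foot.
- spacer2: One of four equal aluminium spacers: a plate 50 mm (x) by 18 mm thick (y) by 60 mm tall with 2.5 mm rounded edges, about 150 g, standing on its 50 x 18 mm foot in a tray cell. Origin: centre of the foot.
- spacer3: One of four equal aluminium spacers: a plate 50 mm (x) by 18 mm thick (y) by 60 mm tall with 2.5 mm rounded edges, about 150 g, standing on its 50 x 18 mm foot in a tray cell. Origin: centre of the foot.
- spacer4: One of four equal aluminium spacers: a plate 50 mm (x) by 18 mm thick (y) by 60 mm tall with 2.5 mm rounded edges, about 150 g, standing on its 50 x 18 mm foot in a tray cell. Origin: centre of the foot.
- cup: Bystander: steel cup, 64 mm across, 70 mm tall. Origin: centre of the underside. Leave alone.
- dropper: Bystander: amber bottle with black cap, 34 mm across, 75 mm tall. Origin: centre of the underside. Leave alone.
- timer: Bystander: flat black kitchen timer, 85 x 65 x 18 mm. Origin: centre of the underside. Leave alone.
There are look-alikes about, which are no part of the job. Leave any green or yellow look-alike of the spacer4 alone.

How it is judged:
At the end, for the whole second after the job is handed in: Pad pressed back 3 mm or more; robot on follower, follower on a spacer, a spacer on the pad: each over 2 N. Every spacer at rest: upright (0.1 rad) and square (0.12 rad) on the channel floor between follower and pad, within 8 mm of the centre line, or upright within 30 mm of its start (y of pad in the frame of end_block above -0.03 m and contact force between any of the fingers, the arm and follower above 2 N and contact force between any of spacer1, spacer2, spacer3, spacer4 and follower above 2 N and contact force between any of spacer1, spacer2, spacer3, spacer4 and pad above 2 N and ((x of spacer1 in the frame of frame between -0.008 and 0.008 m and z of spacer1 in the frame of frame between 0.006 and 0.014 m and angle between spacer1's own z axis and vertical below 0.1 rad and angle between the y axis of spacer1 and the y axis of frame, either way round below 0.12 rad and y of spacer1 in the frame of follower above 0.018 m and y of spacer1 in the frame of pad below -0.011 m) or (distance of spacer1 from where it was at the start of the episode below 0.03 m and angle between spacer1's own z axis and vertical below 0.15 rad)) and ((x of spacer2 in the frame of frame between -0.008 and 0.008 m and z of spacer2 in the frame of frame between 0.006 and 0.014 m and angle between spacer2's own z axis and vertical below 0.1 rad and angle between the y axis of spacer2 and the y axis of frame, either way round below 0.12 rad and y of spacer2 in the frame of follower above 0.018 m and y of spacer2 in the frame of pad below -0.011 m) or (distance of spacer2 from where it was at the start of the episode below 0.03 m and angle between spacer2's own z axis and vertical below 0.15 rad)) and ((x of spacer3 in the frame of frame between -0.008 and 0.008 m and z of spacer3 in the frame of frame between 0.006 and 0.014 m and angle between spacer3's own z axis and vertical below 0.1 rad and angle between the y axis of spacer3 and the y axis of frame, either way round below 0.12 rad and y of spacer3 in the frame of follower above 0.018 m and y of spacer3 in the frame of pad below -0.011 m) or (distance of spacer3 from where it was at the start of the episode below 0.03 m and angle between spacer3's own z axis and vertical below 0.15 rad)) and ((x of spacer4 in the frame of frame between -0.008 and 0.008 m and z of spacer4 in the frame of frame between 0.006 and 0.014 m and angle between spacer4's own z axis and vertical below 0.1 rad and angle between the y axis of spacer4 and the y axis of frame, either way round below 0.12 rad and y of spacer4 in the frame of follower above 0.018 m and y of spacer4 in the frame of pad below -0.011 m) or (distance of spacer4 from where it was at the start of the episode below 0.03 m and angle between spacer4's own z axis and vertical below 0.15 rad)) and linear speed of each of spacer1, spacer2, spacer3, spacer4 below 0.02 m/s); the arm keeps its last pose, push and grip.
It fails at once if the cup is moved by more than 30 mm (distance of cup from where it was at the start of the episode above 0.03 m).
It fails at once if the bottle is moved by more than 30 mm (distance of dropper from where it was at the start of the episode above 0.03 m).
It fails at once if the timer is moved by more than 30 mm (distance of timer from where it was at the start of the episode above 0.03 m).
It also fails if it takes over 72 s, if anything falls off the work surface, if the arm or the gripper's body presses on something with over 40 N, if the wrist force passes 120 N, or if a joint passes its speed limit or range.

### The arm

A 6-joint arm with a two-finger parallel gripper is mounted at the origin on the work surface. World frame = base frame: x ahead of the robot, y to its left, z up, the work surface at z = 0. Lengths are in m, angles in rad, forces in N, time in s.
With the tool pointing down it reaches from about 0.3 to 0.875 m from the base axis. Payload 6.4 kg.
Tool frame: the origin (TCP) lies at the very end of the fingers, on their centre line; the grasp point (between the pads) lies 19 mm behind it; z points along the fingers, y is the line along which they close (so a half turn about z gives the same grasp; the last joint's range is limited). The gripper opens to 85 mm and grips with 20 to 120 N. Pads are 22 mm wide; open, the fingers measure 114 mm over their backs; the gripper's body (76 mm by 85 mm) begins 54 mm behind the grasp point. The pads swing forward as they close: fully open they stand 13 mm farther back than shut.
Start: joints at [1.008, 0.181, 1.607, -0, 1.354, -0.206], TCP at [0.201, 0.539, 0.231] pointing down, gripper open.
Joint ranges: [-2.99, 2.99], [-0.89, 2.07], [0.3, 2.58], [-1.14, 4.28], [0, 2.63], [-3.12, 3.12]. Speed limits (rad/s): [2.57, 2.57, 3.01, 3.14, 3.14, 3.14].

### API

Orientations are given as a unit quaternion [w, x, y, z].
In Python, from bench import ctrl gives the robot as it stands.
- The arm moves only by the tool jog_arm, never from a script. Its argument "series" is a list that holds one entry, the list of rows, each a list of 7 numbers: the shift along the tool's x, y, z in mm, then the turn, a rotation vector about the tool's x, y, z in rad, then the finger opening in mm, from 0 to 85.4. In form: [[[tx, ty, tz, rx, ry, rz, gripper], ...]]. A call has exactly 10 rows; each row shifts and turns the commanded pose from where the row before left it, along the tool's axes as they then stand; what a row does not reach is not made up. A row lasts 1/10 s, in which the tool goes at most 50 mm and 8.59 degrees, less where a joint would pass 70% of its speed; a pose out of reach is approached as far as the arm can. A call with a gripper value outside its range is refused whole. The fingers move at their own pace and stop on an object; the grip force is fixed at half the most. Time passes only in rows, so rows that do not move let the fingers close, or fill a call up. It gives the time, the measured TCP pose, the force, the opening and the grip force at its end, in the units of the state.
- ctrl.get_obs(): the state, without advancing time (a new reading comes with each control period).
- ctrl.camera(name): name is "side" or "top" or "wrist"; returns a dict with "frame" (384x512x3 uint8, blue, green, red), "z_map" (384x512 float32, m along the optical axis (not along the pixel's ray), 0 where there is no reading), "fx", "fy", "cx", "cy" (pixels), "xyz" and "rotation" of the camera in the world. Camera axes: x right, y down, z forward; pixel columns grow to the right and rows downward; lengths in m; the calibration is good to about 2 mm. The wrist camera is an equidistant fisheye: a pixel r from the principal point sees the ray r / f radians off the axis. A picture is of the moment at which its call begins.
- ctrl.hand_in(): hands the job in; it is judged then, once.
The state is a dict: "time_s": time; "q": joint angles; "dq": joint speeds; "joint_efforts": joint torques, N m; "eef_pos": TCP position; "eef_rot": TCP orientation; "wrist_force": force on the tool from outside, world axes, zero at the start; "torque": the same for the moment, N m; "opening": opening from 0.0 (shut) to 1.0 (fully open); "grasp_force": force on a finger pad.
Only numpy, scipy, OpenCV 4.12 (cv2) and the standard library are available. Lean on these libraries where they do the work, as an engineer would, in place of code of your own. Each camera call takes 0.05 s, during which the arm holds its last target. There are 200 camera calls.

## Working session

There is one attempt and no reset: what is moved stays moved. The work goes in short steps, Python scripts to look and compute and a tool call to move; the robot and the scene stay as the last step left them, time stands still between calls to the robot, and variables do not carry over. Pictures are saved under pics/ and viewed, at most 10 in all, crops included, and the job is handed in when it is done.

Besides the shell and the picture viewer there is one more tool, called after "Request:" by a JSON object that holds its "name" and its "arguments". jog_arm: Moves the arm, as the interface text tells. Its arguments: {"type":"object","properties":{"series":{"type":"array"}},"required":["series"]}

```bash
mkdir -p pics; ls; cat > h.py <<'E'
import numpy as np, cv2, pickle
from bench import ctrl
def pts(c):
    z=c["z_map"]; v,u=np.mgrid[:z.shape[0],:z.shape[1]]
    P=np.stack([(u-c["cx"])/c["fx"]*z,(v-c["cy"])/c["fy"]*z,z],-1)
    R=np.array(c["rotation"]); 
    if R.size==4:
        from scipy.spatial.transform import Rotation as Ro
        R=Ro.from_quat(np.roll(R,-1)).as_matrix()
    return P@R.T+np.array(c["xyz"]), z>0
E
python3 - <<'E'
from h import *
for n in ("top","side"):
    c=ctrl.camera(n); pickle.dump(c,open(n+".pkl","wb")); cv2.imwrite(f"pics/{n}0.png",c["frame"])
    print(n,c["xyz"],np.round(c["rotation"],3),c["fx"],c["cx"],c["cy"])
o=ctrl.get_obs(); print(o)
E
```

```text
pics
top [0.44706504 0.05203591 0.92656721] [ 0.035 -0.705  0.707 -0.037] 383.34263665884754 252.92385511058623 192.93954085128297
side [0.40722838 0.61011339 0.71723492] [ 0.041 -0.092  0.929 -0.356] 361.0686306999292 258.2485386808705 192.166796214576
{'time_s': 0.1, 'q': array([ 1.00766424e+00,  1.81448168e-01,  1.60789964e+00,  9.03798762e-06,
        1.35378435e+00, -2.06332373e-01]), 'dq': array([-4.45507485e-04, -1.55778155e-03, -1.91294365e-03,  1.42203549e-04,
       -2.81142452e-04,  7.09375888e-05]), 'joint_efforts': array([-2.08159572e-04, -4.45872045e+01, -3.52236843e+01, -3.71915603e-04,
        4.09369051e-03, -2.91267793e-05]), 'eef_pos': array([0.20056823, 0.53836771, 0.23048872]), 'eef_rot': array([-2.92986614e-04,  1.77455963e-01,  9.84128441e-01, -7.11827709e-04]), 'wrist_force': array([-0.40475239, -0.18957337,  0.12092267]), 'torque': array([-0.03871874,  0.04159849, -0.00202583]), 'grasp_force': 0.0, 'opening': 1.0001425143120768}
```

View pics/top0.png

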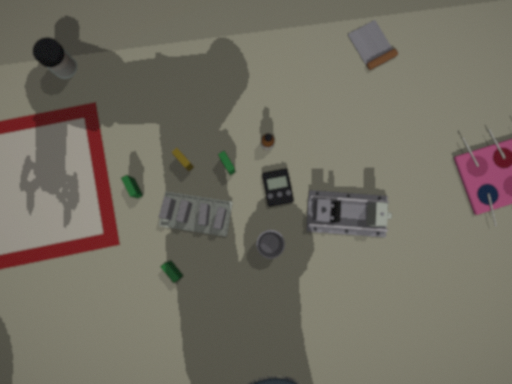

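View pics/side0.png

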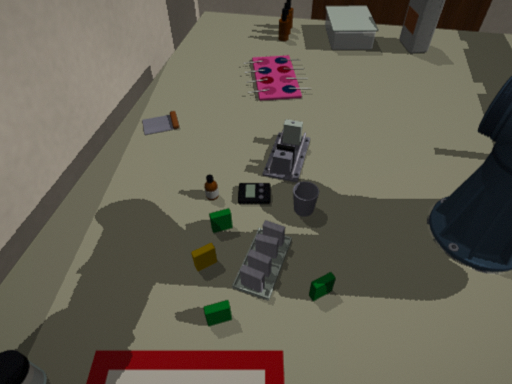

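The top view shows the tray with four spacers near (195,215). The frame is near (347,213), with the end block at (320,210), the black pad at (335,211) and the follower at (382,213). The cup is at (270,243), the timer at (278,188) and the bottle at (268,140). The side view shows the same layout, with green and yellow look-alikes around the tray.

```bash
python3 - <<'E'
from h import *
c=pickle.load(open("top.pkl","rb")); P,ok=pts(c); f=c["frame"]
def blobs(name,u0,u1,v0,v1,zl,zh,amin=15):
    m=np.zeros(ok.shape,np.uint8); m[v0:v1,u0:u1]=1
    m&=(ok&(P[...,2]>zl)&(P[...,2]<zh)).astype(np.uint8)
    n,l,s,ce=cv2.connectedComponentsWithStats(m,connectivity=4)
    for i in range(1,n):
        if s[i,4]<amin: continue
        Q=P[l==i]; (cx,cy),(w,h),a=cv2.minAreaRect((Q[:,:2]*1000).astype(np.float32))
        print(name,s[i,4],"rect c",round(cx,1),round(cy,1),"wh",round(w,1),round(h,1),"a",round(a,1),"zmed",round(np.median(Q[:,2])*1000,1),"pix",ce[i].round(),"bgr",f[l==i].mean(0).round())
blobs("bench",300,310,280,300,-.02,.02)
blobs("spacer",150,240,185,245,.045,.09)
blobs("tray",150,240,185,245,.006,.02,60)
blobs("tall",300,400,185,245,.055,.1)
blobs("frame",300,400,180,245,.005,.033,60)
blobs("cup",250,290,225,262,.04,.1); blobs("bot",255,280,125,150,.04,.1); blobs("timer",255,300,160,212,.01,.03)
for n,(u0,u1,v0,v1) in {"top":(150,400,170,250)}.items():
    cv2.imwrite("pics/crop.png",cv2.convertScaleAbs(cv2.resize(f[v0:v1,u0:u1],None,fx=3.2,fy=3.2,interpolation=cv2.INTER_CUBIC),alpha=1.3))
E
```

```text
bench 199 rect c 310.2 -72.6 wh 22.5 44.8 a 88.5 zmed -1.0 pix [305. 290.] bgr [113. 129. 131.]
spacer 208 rect c 503.2 250.1 wh 19.2 49.9 a 77.0 zmed 62.6 pix [165. 207.] bgr [96. 96. 98.]
spacer 200 rect c 495.8 210.8 wh 18.3 49.4 a 74.7 zmed 62.7 pix [182. 210.] bgr [96. 95. 96.]
spacer 193 rect c 488.9 164.3 wh 18.2 49.9 a 85.4 zmed 62.8 pix [202. 213.] bgr [97. 95. 97.]
spacer 186 rect c 479.9 127.3 wh 18.0 49.3 a 78.2 zmed 62.8 pix [219. 217.] bgr [98. 97. 99.]
tray 374 rect c 491.9 187.8 wh 163.4 84.0 a 80.9 zmed 10.5 pix [205. 212.] bgr [91. 97. 95.]
tray 81 rect c 465.2 237.4 wh 74.9 17.3 a 79.3 zmed 10.4 pix [172. 225.] bgr [91. 98. 96.]
tall 314 rect c 496.8 -106.8 wh 30.8 50.0 a 85.5 zmed 68.8 pix [322. 209.] bgr [104. 100. 102.]
tall 139 rect c 493.9 -139.3 wh 12.2 47.8 a 85.7 zmed 68.7 pix [337. 210.] bgr [33. 33. 33.]
tall 354 rect c 487.1 -232.6 wh 26.8 51.6 a 85.1 zmed 78.9 pix [379. 213.] bgr [120. 127. 124.]
frame 2318 rect c 491.8 -174.2 wh 190.0 100.1 a 85.8 zmed 9.7 pix [346. 214.] bgr [94. 92. 94.]
cup 229 rect c 420.9 12.0 wh 60.9 61.3 a 44.9 zmed 66.5 pix [271. 244.] bgr [72. 72. 73.]
bot 158 rect c 662.3 16.4 wh 31.5 31.5 a 43.1 zmed 51.3 pix [267. 139.] bgr [38. 50. 64.]
timer 946 rect c 554.9 -8.2 wh 84.8 65.2 a 10.9 zmed 17.1 pix [277. 187.] bgr [55. 58. 56.]
```

View pics/crop.png

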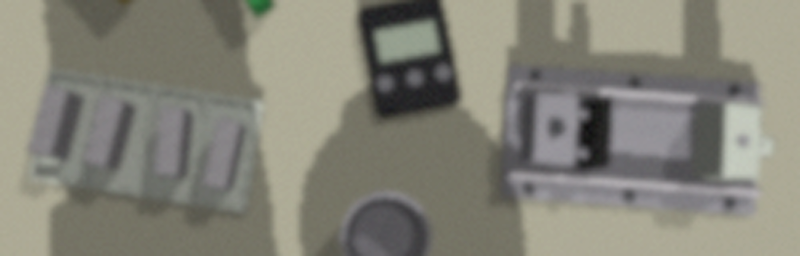

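The crop confirms the layout: spacers at about (55,125), (108,133), (172,140) and (225,155), and the frame with the pad at (595,130) and the follower at (742,142). The gap is about 74.6 mm. Two spacers cannot get tight and three give 13 mm of available squeeze, so I will use three. I'll grip each one across its 50 mm width.

Request:
{"name": "jog_arm", "arguments": {"series": [[[-36,-26,0,0,0,0,85],[-40,-28,0,0,0,0,85],[-40,-28,0,0,0,0,85],[-40,-28,0,0,0,0,85],[-40,-28,0,0,0,0,85],[-40,-28,0,0,0,0,85],[-40,-28,0,0,0,0,85],[-40,-28,0,0,0,0,85],[-40,-28,0,0,0,0,85],[-30,-20,0,0,0,0,85]]]}}

```text
time_s: 1.1
eef_pos: [0.4692, 0.1484, 0.2311]
eef_rot: [0.0, 0.178, 0.984, -0.0]
wrist_force: [0.4, 0.3, 0.4]
opening: 0.995
grasp_force: 0.0
```

Request:
{"name": "jog_arm", "arguments": {"series": [[[0,0,0,0,0,0.142,85],[0,0,0,0,0,0.142,85],[0,0,-5,0,0,0.142,85],[0,0,0,0,0,0.142,85],[0,0,0,0,0,0.142,85],[0,0,0,0,0,0.142,85],[0,0,0,0,0,0.142,85],[0,0,0,0,0,0.142,85],[0,0,0,0,0,0.142,85],[0,0,0,0,0,0.142,85]]]}}

```text
time_s: 2.1
eef_pos: [0.4679, 0.1509, 0.2359]
eef_rot: [-0.0, 0.778, 0.628, -0.0]
wrist_force: [0.3, -0.6, -0.6]
opening: 0.995
grasp_force: 0.0
```

```bash
cat >> h.py <<'E'
from scipy.spatial.transform import Rotation as Ro
def go(x,y,z,psi):
    """offsets to target in current tool axes (mm); rz (rad)"""
    o=ctrl.get_obs(); R=Ro.from_quat(np.roll(o["eef_rot"],-1)); M=R.as_matrix()
    t=M.T@(np.array([x,y,z])-o["eef_pos"]*1000); p=np.radians(psi); 
    T=np.array([[-np.sin(p),np.cos(p),0],[np.cos(p),np.sin(p),0],[0,0,-1]]).T
    print("t",round(o["time_s"],2),"pos",(o["eef_pos"]*1000).round(1),"d now-axes",t.round(1),"rotvec",Ro.from_matrix(M.T@T).as_rotvec().round(4),"d end-axes",(T.T@M@t).round(1),"F",o["wrist_force"].round(1),"open",round(o["opening"]*85.4,1),"grip",o["grasp_force"].round(1))
E
python3 -c "
from h import *
go(479.9,127.3,32,-11.8)"
```

```text
Traceback (most recent call last):
  File "h.py", line 17, in go
    print("t",round(o["time_s"],2),"pos",(o["eef_pos"]*1000).round(1),"d now-axes",t.round(1),"rotvec",Ro.from_matrix(M.T@T).as_rotvec().round(4),"d end-axes",(T.T@M@t).round(1),"F",o["wrist_force"].round(1),"open",round(o["opening"]*85.4,1),"grip",o["grasp_force"].round(1))
                                                                                                                                                                                                                                                         ^^^^^^^^^^^^^^^^^^^^^^
AttributeError: 'float' object has no attribute 'round'
```

```bash
sed -i 's/o\["grasp_force"\].round(1)/round(float(o["grasp_force"]),1)/' h.py
python3 -c "
from h import *
go(479.9,127.3,32,-11.8)"
```

```text
t 2.1 pos [467.9 150.9 235.9] d now-axes [-20.5  16.9 203.9] rotvec [-0.0008  0.0003 -0.0059] d end-axes [-20.7  16.6 203.9] F [ 0.3 -0.6 -0.6] open 85.0 grip 0.0
```

Request:
{"name": "jog_arm", "arguments": {"series": [[[-11,9,25,0,0,-0.006,85],[-9.6,8,35,0,0,0,85],[0,0,35,0,0,0,85],[0,0,35,0,0,0,85],[0,0,30,0,0,0,85],[0,0,25,0,0,0,85],[0,0,13,0,0,0,85],[0,0,6,0,0,0,85],[0,0,0,0,0,0,85],[0,0,0,0,0,0,85]]]}}

```text
time_s: 3.1
eef_pos: [0.4817, 0.1274, 0.0333]
eef_rot: [0.001, 0.774, 0.633, 0.001]
wrist_force: [-0.7, 0.5, 0.0]
opening: 0.997
grasp_force: 0.0
```

Request:
{"name": "jog_arm", "arguments": {"series": [[[0,0,0,0,0,0,40],[0,0,0,0,0,0,40],[0,0,0,0,0,0,40],[0,0,0,0,0,0,40],[0,0,0,0,0,0,40],[0,0,0,0,0,0,40],[0,0,0,0,0,0,40],[0,0,0,0,0,0,40],[0,0,0,0,0,0,40],[0,0,0,0,0,0,40]]]}}

```text
time_s: 4.1
eef_pos: [0.4815, 0.1275, 0.0333]
eef_rot: [0.0, 0.774, 0.633, 0.001]
wrist_force: [-0.6, 0.2, 6.5]
opening: 0.574
grasp_force: 62.8
```

```bash
python3 -c "
from h import *
go(493.0,-158.2,39,-4.3)
cv2.imwrite('pics/w1.png',ctrl.camera('wrist')['frame'])"
```

```text
t 4.1 pos [481.5 127.5  33.3] d now-axes [-277.7   68.    -5.7] rotvec [ 0.0016 -0.0003 -0.1249] d end-axes [-284.    32.9   -5.7] F [-0.6  0.2  6.5] open 49.0 grip 62.8
```

View pics/w1.png

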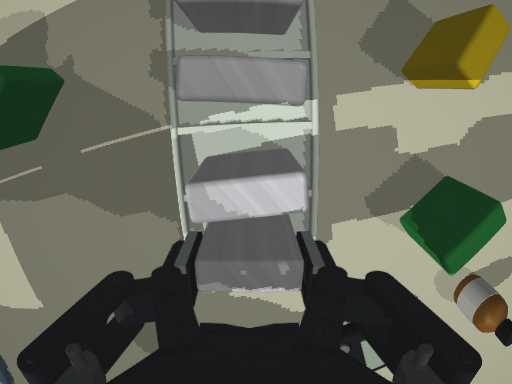

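The wrist view shows the first spacer held squarely between the pads at (250,265), with the others standing at (247,185), (242,80) and (240,15).

Request:
{"name": "jog_arm", "arguments": {"series": [[[0,0,-6,0,0,0,40],[0,0,-12,0,0,0,40],[0,0,-20,0,0,0,40],[0,0,-25,0,0,-0.035,40],[0,0,-20,0,0,-0.045,40],[-15,2,-10,0,0,-0.045,40],[-30,3,0,0,0,0,40],[-36,4,0,0,0,0,40],[-36,4,0,0,0,0,40],[-36,4,0,0,0,0,40]]]}}

```text
time_s: 5.15
eef_pos: [0.4854, -0.0277, 0.1262]
eef_rot: [0.0, 0.733, 0.68, 0.0]
wrist_force: [0.5, 0.1, -1.6]
opening: 0.576
grasp_force: 62.2
```

Request:
{"name": "jog_arm", "arguments": {"series": [[[-36,4,0,0,0,0,40],[-36,4,0,0,0,0,40],[-30,4,0,0,0,0,40],[-20,3,0,0,0,0,40],[-7,1,0,0,0,0,40],[0,0,0,0,0,0,40],[0,0,0,0,0,0,40],[0,0,0,0,0,0,40],[0,0,0,0,0,0,40],[0,0,0,0,0,0,40]]]}}

```text
time_s: 6.15
eef_pos: [0.4918, -0.1556, 0.1253]
eef_rot: [-0.0, 0.733, 0.68, 0.0]
wrist_force: [-0.1, -0.2, -1.4]
opening: 0.573
grasp_force: 62.2
```

```bash
python3 -c "
from h import *
go(493.0,-158.2,40.5,-4.3)
cv2.imwrite('pics/w2.png',ctrl.camera('wrist')['frame'])"
```

```text
t 6.15 pos [ 491.8 -155.6  125.3] d now-axes [-2.5  1.4 84.8] rotvec [-0.0001 -0.0001  0.0011] d end-axes [-2.5  1.3 84.8] F [-0.1 -0.2 -1.4] open 49.0 grip 62.2
```

View pics/w2.png

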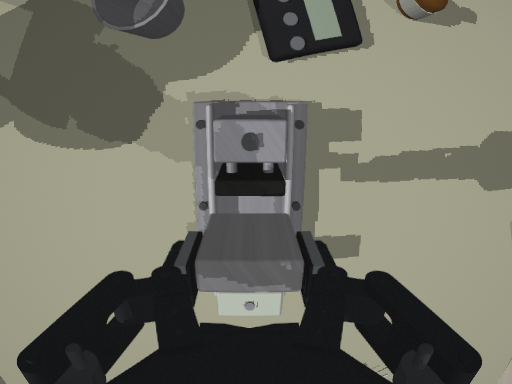

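The held spacer at (250,252) is centred over the channel, between the pad at (250,180) and the follower at (250,303). I'll lower it.

Request:
{"name": "jog_arm", "arguments": {"series": [[[-2.5,1.4,8,0,0,0,40],[0,0,15,0,0,0,40],[0,0,18,0,0,0,40],[0,0,16,0,0,0,40],[0,0,12,0,0,0,40],[0,0,8,0,0,0,40],[0,0,4,0,0,0,40],[0,0,2,0,0,0,40],[0,0,1,0,0,0,40],[0,0,0,0,0,0,40]]]}}

```text
time_s: 7.2
eef_pos: [0.4934, -0.1591, 0.0417]
eef_rot: [0.0, 0.733, 0.68, 0.0]
wrist_force: [-0.4, -0.1, -1.6]
opening: 0.574
grasp_force: 62.2
```

```bash
python3 -c "
from h import *
go(493.0,-158.2,40.5,-4.3)
c=ctrl.camera('top');cv2.imwrite('pics/t2.png',cv2.convertScaleAbs(cv2.resize(c['frame'][170:260,290:410],None,fx=5,fy=5,interpolation=cv2.INTER_CUBIC),alpha=1.3))"
```

```text
t 7.2 pos [ 493.4 -159.1   41.7] d now-axes [ 0.9 -0.4  1.2] rotvec [0.0008 0.0004 0.0001] d end-axes [ 0.9 -0.4  1.2] F [-0.4 -0.1 -1.6] open 49.0 grip 62.2
```

Request:
{"name": "jog_arm", "arguments": {"series": [[[0,0,0.5,0,0,0,40],[0,0,0.5,0,0,0,40],[0,0,0.3,0,0,0,40],[0,0,0,0,0,0,40],[0,0,0,0,0,0,40],[0,0,0,0,0,0,40],[0,0,0,0,0,0,40],[0,0,0,0,0,0,40],[0,0,0,0,0,0,40],[0,0,0,0,0,0,40]]]}}

```text
time_s: 8.25
eef_pos: [0.493, -0.1589, 0.04]
eef_rot: [-0.0, 0.733, 0.68, -0.0]
wrist_force: [-1.3, 0.1, -1.9]
opening: 0.572
grasp_force: 62.2
```

Request:
{"name": "jog_arm", "arguments": {"series": [[[0,0,0.5,0,0,0,40],[0,0,0,0,0,0,40],[0,0,0,0,0,0,40],[0,0,0,0,0,0,55],[0,0,0,0,0,0,70],[0,0,0,0,0,0,85],[0,0,0,0,0,0,85],[0,0,0,0,0,0,85],[0,0,0,0,0,0,85],[0,0,0,0,0,0,85]]]}}

```text
time_s: 9.25
eef_pos: [0.493, -0.1589, 0.0395]
eef_rot: [0.0, 0.733, 0.68, -0.0]
wrist_force: [0.2, 0.3, 0.6]
opening: 0.998
grasp_force: 0.0
```

Request:
{"name": "jog_arm", "arguments": {"series": [[[0,0,-8,0,0,0,85],[0,0,-15,0,0,0,85],[0,0,-25,0,0,0,85],[0,0,-30,0,0,0,85],[0,0,-15,0,0,0,85],[20,-2,0,0,0,0,85],[36,-3,0,0,0,0,85],[40,-4,0,0,0,0,85],[40,-4,0,0,0,0,85],[40,-4,0,0,0,0,85]]]}}

```text
time_s: 10.25
eef_pos: [0.4892, 0.0192, 0.1333]
eef_rot: [0.0, 0.733, 0.68, 0.0]
wrist_force: [1.7, 0.5, 0.8]
opening: 0.992
grasp_force: 0.0
```

```bash
cat >> h.py <<'E'
def tall(save=None):
    c=ctrl.camera("top"); P,ok=pts(c)
    if save: cv2.imwrite("pics/"+save,cv2.convertScaleAbs(cv2.resize(c["frame"][170:260,140:410],None,fx=2.9,fy=2.9,interpolation=cv2.INTER_CUBIC),alpha=1.3))
    m=np.zeros(ok.shape,np.uint8); m[180:245,150:400]=1
    m&=(ok&(P[...,2]>.045)&(P[...,2]<.095)).astype(np.uint8)
    n,l,s,ce=cv2.connectedComponentsWithStats(m,connectivity=4)
    yf=np.array([.0745,.9972]); xf=np.array([.9972,-.0745])
    for i in range(1,n):
        if s[i,4]<60: continue
        Q=P[l==i]; r=cv2.minAreaRect((Q[:,:2]*1000).astype(np.float32)); d=np.array(r[0])-[491.8,-174.2]
        print("c",np.round(r[0],1),"wh",np.round(r[1],1),"a",round(r[2],1),"z",round(np.median(Q[:,2])*1000,1),"frame xy",round(d@xf,1),round(d@yf,1))
E
python3 -c "
from h import *
tall()
go(488.9,164.3,32,-6)"
```

```text
c [503.  249.5] wh [19.2 49.9] a 77.9 z 63.0 frame xy -20.4 423.4
c [495.8 210.7] wh [18.4 49.2] a 75.6 z 62.7 frame xy -24.6 384.1
c [ 493.9 -150.1] wh [35.8 49.4] a 86.4 z 68.3 frame xy 0.3 24.2
c [489.  164.3] wh [18.2 49.8] a 85.9 z 62.7 frame xy -28.1 337.3
c [ 486.3 -242.9] wh [47.2 51.3] a 85.9 z 78.3 frame xy -0.4 -68.9
t 10.3 pos [488.2  24.5 133. ] d now-axes [139.2  -9.4 101.4] rotvec [-0.0004 -0.0032  0.0318] d end-axes [139.1 -13.9 101. ] F [-1.7  4.2 -0.6] open 85.3 grip 0.0
```

Request:
{"name": "jog_arm", "arguments": {"series": [[[36,-4,0,0,0,0,85],[36,-4,0,0,0,0,85],[24,-2,0,0,0,0,85],[10,-1,10,0,0,0,85],[0,0,20,0,0,0,85],[0,0,10,0,0,0,85],[0,0,5,0,0,0,85],[0,0,0,0,0,0,85],[0,0,0,0,0,0,85],[0,0,0,0,0,0,85]]]}}

```text
time_s: 11.3
eef_pos: [0.4869, 0.124, 0.0882]
eef_rot: [0.0, 0.733, 0.68, 0.0]
wrist_force: [-0.2, -0.1, 0.1]
opening: 0.995
grasp_force: 0.0
```

```bash
python3 -c "
from h import *
go(489,164.3,32.5,-4.3)"
```

```text
t 11.3 pos [486.9 124.   88.2] d now-axes [40.3 -1.  55.7] rotvec [ 0.0012 -0.0001 -0.0005] d end-axes [40.3 -0.9 55.7] F [-0.2 -0.1  0.1] open 84.9 grip 0.0
```

Request:
{"name": "jog_arm", "arguments": {"series": [[[20,-0.5,0,0,0,0,85],[20.3,-0.5,0,0,0,0,85],[0,0,0,0,0,0,85],[0,0,12,0,0,0,85],[0,0,18,0,0,0,85],[0,0,15,0,0,0,85],[0,0,7,0,0,0,85],[0,0,3.5,0,0,0,85],[0,0,0,0,0,0,85],[0,0,0,0,0,0,85]]]}}

```text
time_s: 12.3
eef_pos: [0.4887, 0.1645, 0.0325]
eef_rot: [0.0, 0.733, 0.68, 0.0]
wrist_force: [-0.5, 0.3, 1.0]
opening: 0.994
grasp_force: 0.0
```

Request:
{"name": "jog_arm", "arguments": {"series": [[[0,0,0,0,0,0,40],[0,0,0,0,0,0,40],[0,0,0,0,0,0,40],[0,0,0,0,0,0,40],[0,0,0,0,0,0,40],[0,0,0,0,0,0,40],[0,0,-6,0,0,0,40],[0,0,-12,0,0,0,40],[0,0,-20,0,0,0,40],[0,0,-25,0,0,0,40]]]}}

```text
time_s: 13.3
eef_pos: [0.4871, 0.1645, 0.0952]
eef_rot: [-0.001, 0.733, 0.68, -0.001]
wrist_force: [0.6, 0.2, -1.2]
opening: 0.575
grasp_force: 62.2
```

Request:
{"name": "jog_arm", "arguments": {"series": [[[0,0,-20,0,0,0,40],[0,0,-10,0,0,0,40],[-20,0,0,0,0,0,40],[-36,3,0,0,0,0,40],[-36,4,0,0,0,0,40],[-36,4,0,0,0,0,40],[-36,4,0,0,0,0,40],[-36,4,0,0,0,0,40],[-36,4,0,0,0,0,40],[-36,4,0,0,0,0,40]]]}}

```text
time_s: 14.3
eef_pos: [0.4942, -0.1098, 0.1248]
eef_rot: [-0.0, 0.733, 0.68, -0.0]
wrist_force: [-0.2, 0.3, -0.9]
opening: 0.576
grasp_force: 62.2
```

Request:
{"name": "jog_arm", "arguments": {"series": [[[-25,1,0,0,0,0,40],[-15,0,0,0,0,0,40],[0,0,0,0,0,0,40],[0,0,0,0,0,0,40],[0,0,0,0,0,0,40],[0,0,0,0,0,0,40],[0,0,0,0,0,0,40],[0,0,0,0,0,0,40],[0,0,0,0,0,0,40],[0,0,0,0,0,0,40]]]}}

```text
time_s: 15.3
eef_pos: [0.4928, -0.1485, 0.125]
eef_rot: [0.0, 0.733, 0.68, -0.0]
wrist_force: [0.5, -0.3, -1.8]
opening: 0.577
grasp_force: 62.2
```

```bash
python3 -c "
from h import *
go(491.3,-181.7,40,-4.3)"
```

```text
t 15.3 pos [ 492.8 -148.5  125. ] d now-axes [-33.3   1.   85. ] rotvec [0.0001 0.0001 0.0003] d end-axes [-33.3   1.   85. ] F [ 0.5 -0.3 -1.8] open 49.2 grip 62.2
```

Request:
{"name": "jog_arm", "arguments": {"series": [[[-15,0.5,0,0,0,0,40],[-18.3,0.5,0,0,0,0,40],[0,0,0,0,0,0,40],[0,0,10,0,0,0,40],[0,0,18,0,0,0,40],[0,0,20,0,0,0,40],[0,0,18,0,0,0,40],[0,0,9,0,0,0,40],[0,0,5,0,0,0,40],[0,0,3,0,0,0,40]]]}}

```text
time_s: 16.3
eef_pos: [0.4913, -0.1817, 0.0417]
eef_rot: [-0.0, 0.733, 0.68, -0.0]
wrist_force: [-0.4, 0.6, -0.7]
opening: 0.577
grasp_force: 62.2
```

Request:
{"name": "jog_arm", "arguments": {"series": [[[0,0,1,0,0,0,40],[0,0,1,0,0,0,40],[0,0,0.5,0,0,0,40],[0,0,0,0,0,0,40],[0,0,0,0,0,0,40],[0,0,0,0,0,0,40],[0,0,0,0,0,0,40],[0,0,0,0,0,0,40],[0,0,0,0,0,0,40],[0,0,0,0,0,0,40]]]}}

```text
time_s: 17.3
eef_pos: [0.4913, -0.1818, 0.0395]
eef_rot: [-0.0, 0.733, 0.68, -0.0]
wrist_force: [0.0, 0.6, -1.3]
opening: 0.575
grasp_force: 62.2
```

Lower another 0.6 mm, release, and go back up to the third spacer.

Request:
{"name": "jog_arm", "arguments": {"series": [[[0,0,0.6,0,0,0,40],[0,0,0,0,0,0,40],[0,0,0,0,0,0,40],[0,0,0,0,0,0,55],[0,0,0,0,0,0,70],[0,0,0,0,0,0,85],[0,0,0,0,0,0,85],[0,0,0,0,0,0,85],[0,0,0,0,0,0,85],[0,0,0,0,0,0,85]]]}}

```text
time_s: 18.3
eef_pos: [0.4913, -0.1819, 0.0389]
eef_rot: [0.0, 0.733, 0.68, -0.0]
wrist_force: [0.1, 0.5, 0.3]
opening: 0.998
grasp_force: 0.0
```

Request:
{"name": "jog_arm", "arguments": {"series": [[[0,0,-8,0,0,0,85],[0,0,-15,0,0,0,85],[0,0,-25,0,0,0,85],[0,0,-30,0,0,0,85],[0,0,-15,0,0,0,85],[20,-2,0,0,0,0,85],[36,-3,0,0,0,0,85],[36,-4,0,0,0,0,85],[36,-4,0,0,0,0,85],[36,-4,0,0,0,0,85]]]}}

```text
time_s: 19.3
eef_pos: [0.4866, -0.0158, 0.1326]
eef_rot: [0.0, 0.733, 0.68, 0.0]
wrist_force: [1.3, 0.3, 0.6]
opening: 0.992
grasp_force: 0.0
```

Request:
{"name": "jog_arm", "arguments": {"series": [[[36,-3,0,0,0,0.03,85],[36,-3,0,0,0,0.03,85],[36,-3,0,0,0,0.04,85],[36,0,0,0,0,0.04,85],[36,0,0,0,0,0.04,85],[25,0,0,0,0,0,85],[0,0,0,0,0,0,85],[0,0,0,0,0,0,85],[0,0,0,0,0,0,85],[0,0,0,0,0,0,85]]]}}

```text
time_s: 20.3
eef_pos: [0.5091, 0.1851, 0.132]
eef_rot: [0.0, 0.792, 0.611, -0.0]
wrist_force: [0.1, -0.6, 0.0]
opening: 0.997
grasp_force: 0.0
```

```bash
python3 -c "
from h import *
go(495.8,210.8,33,-14.8)
tall()"
```

```text
t 20.3 pos [509.1 185.1 132. ] d now-axes [ 21.6 -19.4  99. ] rotvec [-0.0001  0.0003  0.002 ] d end-axes [ 21.5 -19.5  99. ] F [ 0.1 -0.6  0. ] open 85.2 grip 0.0
c [ 494.7 -141.2] wh [99.7 50. ] a 86.2 z 68.5 frame xy 0.4 33.1
c [ 486.3 -242.7] wh [45.5 51.4] a 85.6 z 78.5 frame xy -0.4 -68.7
c [436.2  11.9] wh [62.2 33.3] a 89.6 z 67.6 frame xy -69.3 181.4
```

Request:
{"name": "jog_arm", "arguments": {"series": [[[12,-10,0,0,0,0,85],[9.6,-9.4,5,0,0,0,85],[0,0,20,0,0,0,85],[0,0,25,0,0,0,85],[0,0,25,0,0,0,85],[0,0,14,0,0,0,85],[0,0,7,0,0,0,85],[0,0,3,0,0,0,85],[0,0,0,0,0,0,85],[0,0,0,0,0,0,85]]]}}

```text
time_s: 21.35
eef_pos: [0.4968, 0.2121, 0.0339]
eef_rot: [0.0, 0.791, 0.611, 0.001]
wrist_force: [-0.6, 0.0, 0.2]
opening: 0.991
grasp_force: 0.0
```

Request:
{"name": "jog_arm", "arguments": {"series": [[[0,0,0,0,0,0,40],[0,0,0,0,0,0,40],[0,0,0,0,0,0,40],[0,0,0,0,0,0,40],[0,0,0,0,0,0,40],[0,0,0,0,0,0,40],[0,0,-6,0,0,0,40],[0,0,-12,0,0,0,40],[0,0,-20,0,0,0,40],[0,0,-25,0,0,0,40]]]}}

```text
time_s: 22.35
eef_pos: [0.4948, 0.2117, 0.0961]
eef_rot: [-0.001, 0.791, 0.611, -0.001]
wrist_force: [0.1, 0.6, -1.3]
opening: 0.577
grasp_force: 62.2
```

Request:
{"name": "jog_arm", "arguments": {"series": [[[0,0,-20,0,0,0,40],[0,0,-10,0,0,-0.06,40],[-20,0,0,0,0,-0.06,40],[-36,3,0,0,0,-0.065,40],[-36,4,0,0,0,0,40],[-36,4,0,0,0,0,40],[-36,4,0,0,0,0,40],[-36,4,0,0,0,0,40],[-36,4,0,0,0,0,40],[-36,4,0,0,0,0,40]]]}}

```text
time_s: 23.35
eef_pos: [0.4988, -0.0624, 0.1266]
eef_rot: [0.0, 0.731, 0.682, 0.0]
wrist_force: [1.5, 0.1, -1.5]
opening: 0.578
grasp_force: 62.2
```

Request:
{"name": "jog_arm", "arguments": {"series": [[[-36,1,0,0,0,0,40],[-36,0,0,0,0,0,40],[-36,0,0,0,0,0,40],[-15,0,0,0,0,0,40],[0,0,0,0,0,0,40],[0,0,0,0,0,0,40],[0,0,0,0,0,0,40],[0,0,0,0,0,0,40],[0,0,0,0,0,0,40],[0,0,0,0,0,0,40]]]}}

```text
time_s: 24.35
eef_pos: [0.4915, -0.1831, 0.1259]
eef_rot: [-0.0, 0.731, 0.682, -0.0]
wrist_force: [0.6, 0.3, -1.1]
opening: 0.574
grasp_force: 62.2
```

```bash
python3 -c "
from h import *
go(489.5,-204.6,39.5,-4.3)
cv2.imwrite('pics/w3.png',ctrl.camera('wrist')['frame'])"
```

```text
t 24.35 pos [ 491.5 -183.1  125.9] d now-axes [-21.6  -0.5  86.4] rotvec [-0.0001 -0.0001  0.0061] d end-axes [-21.6  -0.4  86.4] F [ 0.6  0.3 -1.1] open 49.0 grip 62.2
```

View pics/w3.png

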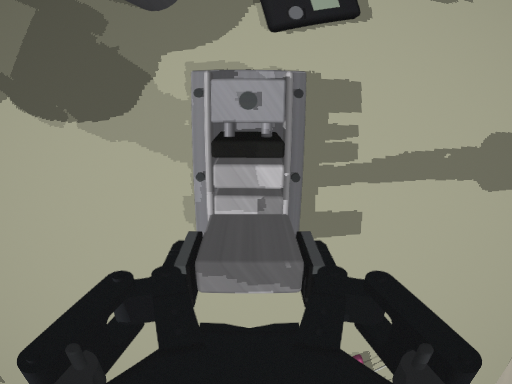

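Both placed spacers stand square at (248,175) and (248,203). The third is centred in the grip, so I'll lower it just in front of the follower.

Request:
{"name": "jog_arm", "arguments": {"series": [[[-10,-0.2,0,0,0,0.006,40],[-11.6,-0.2,0,0,0,0,40],[0,0,0,0,0,0,40],[0,0,10,0,0,0,40],[0,0,18,0,0,0,40],[0,0,20,0,0,0,40],[0,0,18,0,0,0,40],[0,0,9,0,0,0,40],[0,0,5,0,0,0,40],[0,0,3,0,0,0,40]]]}}

```text
time_s: 25.4
eef_pos: [0.4895, -0.2052, 0.0426]
eef_rot: [-0.0, 0.733, 0.68, 0.0]
wrist_force: [0.6, -0.3, -1.3]
opening: 0.573
grasp_force: 62.2
```

Request:
{"name": "jog_arm", "arguments": {"series": [[[0,0,1,0,0,0,40],[0,0,1,0,0,0,40],[0,0,0.5,0,0,0,40],[0,0,0,0,0,0,40],[0,0,0,0,0,0,40],[0,0,0,0,0,0,40],[0,0,0,0,0,0,40],[0,0,0,0,0,0,40],[0,0,0,0,0,0,40],[0,0,0,0,0,0,40]]]}}

```text
time_s: 26.4
eef_pos: [0.4894, -0.2053, 0.0404]
eef_rot: [0.0, 0.733, 0.68, -0.0]
wrist_force: [0.5, 0.2, -1.1]
opening: 0.577
grasp_force: 62.2
```

Request:
{"name": "jog_arm", "arguments": {"series": [[[0,0,0.4,0,0,0,40],[0,0,0,0,0,0,40],[0,0,0,0,0,0,40],[0,0,0,0,0,0,55],[0,0,0,0,0,0,70],[0,0,0,0,0,0,85],[0,0,0,0,0,0,85],[0,0,0,0,0,0,85],[0,0,0,0,0,0,85],[0,0,0,0,0,0,85]]]}}

```text
time_s: 27.4
eef_pos: [0.4894, -0.2053, 0.04]
eef_rot: [0.0, 0.733, 0.68, -0.0]
wrist_force: [-0.6, 0.5, 0.8]
opening: 0.997
grasp_force: 0.0
```

Request:
{"name": "jog_arm", "arguments": {"series": [[[0,0,-8,0,0,0,85],[0,0,-15,0,0,0,85],[0,0,-25,0,0,0,85],[0,0,-30,0,0,0,85],[0,0,-15,0,0,0,85],[-15,0,0,0,0,0,85],[-13,0,0,0,0,0,85],[0,0,0,0,0,0,85],[0,0,0,0,0,0,85],[0,0,0,0,0,0,85]]]}}

```text
time_s: 28.4
eef_pos: [0.4866, -0.2328, 0.1318]
eef_rot: [-0.001, 0.734, 0.68, -0.0]
wrist_force: [0.5, 0.6, -0.3]
opening: 0.996
grasp_force: 0.0
```

```bash
python3 -c "
from h import *
go(487.4,-233.0,48,-4.3)
tall()
cv2.imwrite('pics/w4.png',ctrl.camera('wrist')['frame'])
c=ctrl.camera('side');cv2.imwrite('pics/s4.png',cv2.convertScaleAbs(cv2.resize(c['frame'][90:190,230:350],None,fx=5,fy=5,interpolation=cv2.INTER_CUBIC),alpha=1.3))"
```

```text
t 28.4 pos [ 486.6 -232.8  131.8] d now-axes [-0.3  1.  83.8] rotvec [-0.0019 -0.0014 -0.0015] d end-axes [-0.1  0.8 83.8] F [ 0.5  0.6 -0.3] open 85.0 grip 0.0
c [503.1 250. ] wh [18.5 49.7] a 76.0 z 62.4 frame xy -20.3 423.8
c [ 491.6 -179. ] wh [176.   51.8] a 85.3 z 68.8 frame xy 0.2 -4.8
c [436.1  11.8] wh [62.3 33.6] a 89.2 z 67.4 frame xy -69.4 181.3
```

View pics/w4.png

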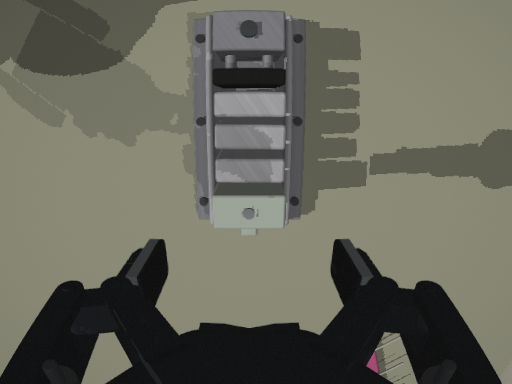

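The three spacers stand upright at (250,103), (250,136) and (250,170), between the pad at (250,78) and the follower at (249,210). Next I'll grip the follower across its width.

Request:
{"name": "jog_arm", "arguments": {"series": [[[-0.3,0.8,8,0,0,0,85],[0,0,16,0,0,0,85],[0,0,20,0,0,0,85],[0,0,20,0,0,0,85],[0,0,12,0,0,0,85],[0,0,8,0,0,0,85],[0,0,4,0,0,0,85],[0,0,0,0,0,0,85],[0,0,0,0,0,0,85],[0,0,0,0,0,0,85]]]}}

```text
time_s: 29.55
eef_pos: [0.4886, -0.234, 0.0458]
eef_rot: [0.001, 0.733, 0.68, 0.0]
wrist_force: [0.1, 0.2, -0.2]
opening: 0.997
grasp_force: 0.0
```

Request:
{"name": "jog_arm", "arguments": {"series": [[[0,0,0,0,0,0,40],[0,0,0,0,0,0,40],[0,0,0,0,0,0,40],[0,0,0,0,0,0,40],[0,0,0,0,0,0,40],[0,0,0,0,0,0,40],[0,0,0,0,0,0,40],[0,0,0,0,0,0,40],[0,0,0,0,0,0,40],[0,0,0,0,0,0,40]]]}}

```text
time_s: 30.55
eef_pos: [0.4865, -0.2334, 0.0455]
eef_rot: [-0.001, 0.733, 0.68, -0.001]
wrist_force: [-9.7, 0.2, 9.6]
opening: 0.599
grasp_force: 63.2
```

Request:
{"name": "jog_arm", "arguments": {"series": [[[1,0,0,0,0,0,40],[2,0,0,0,0,0,40],[2,0,0,0,0,0,40],[2,0,0,0,0,0,40],[2,0,0,0,0,0,40],[2,0,0,0,0,0,40],[2,0,0,0,0,0,40],[2,0,0,0,0,0,40],[2,0,0,0,0,0,40],[1,0,0,0,0,0,40]]]}}

```text
time_s: 31.55
eef_pos: [0.4879, -0.216, 0.0455]
eef_rot: [-0.001, 0.733, 0.68, -0.001]
wrist_force: [-10.5, -3.3, 9.3]
opening: 0.602
grasp_force: 63.1
```

```bash
python3 -c "
from h import *
go(489.3,-207.1,44,-4.3)
cv2.imwrite('pics/w5.png',ctrl.camera('wrist')['frame'])"
```

```text
t 31.55 pos [ 487.9 -216.    45.5] d now-axes [9.  0.8 1.5] rotvec [-0.0032  0.0007 -0.0005] d end-axes [9.  0.8 1.5] F [-10.5  -3.3   9.3] open 51.5 grip 63.1
```

View pics/w5.png

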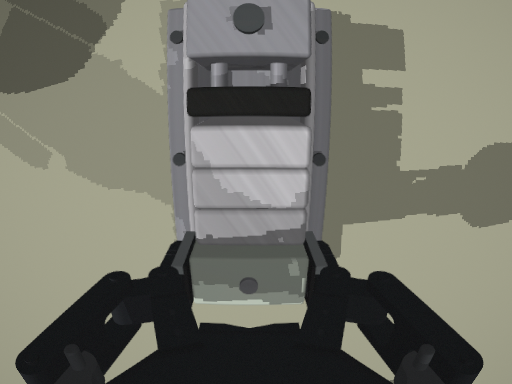

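The spacers are face to face at (250,145), (250,187) and (250,222), with about 3 mm still open to the pad at (249,102). I'll push on slowly.

Request:
{"name": "jog_arm", "arguments": {"series": [[[1,-0.3,0,0,0,0,40],[1,-0.3,0,0,0,0,40],[1,0,0,0,0,0,40],[1,0,0,0,0,0,40],[1,0,0,0,0,0,40],[1,0,0,0,0,0,40],[1,0,0,0,0,0,40],[1,0,0,0,0,0,40],[0.5,0,0,0,0,0,40],[0,0,0,0,0,0,40]]]}}

```text
time_s: 32.6
eef_pos: [0.4884, -0.2084, 0.0455]
eef_rot: [0.0, 0.733, 0.68, -0.001]
wrist_force: [-8.2, -4.3, 5.4]
opening: 0.6
grasp_force: 62.7
```

Request:
{"name": "jog_arm", "arguments": {"series": [[[0,0,0,0,0,0,40],[0,0,0,0,0,0,40],[0,0,0,0,0,0,40],[0,0,0,0,0,0,40],[0,0,0,0,0,0,40],[0,0,0,0,0,0,40],[0,0,0,0,0,0,40],[0,0,0,0,0,0,40],[0,0,0,0,0,0,40],[0,0,0,0,0,0,40]]]}}

```text
time_s: 33.6
eef_pos: [0.4884, -0.2084, 0.0455]
eef_rot: [-0.0, 0.733, 0.68, -0.001]
wrist_force: [-7.7, -5.1, 5.6]
opening: 0.603
grasp_force: 62.7
```

```bash
python3 -c "
from h import *
go(489.3,-207.1,44,-4.3)
cv2.imwrite('pics/w6.png',ctrl.camera('wrist')['frame'])
c=ctrl.camera('top');P,ok=pts(c)
# pad: dark tall pixels
m=ok&(P[...,2]>.055)&(P[...,2]<.08)&(c['frame'].max(-1)<60); m[:190]=0;m[235:]=0;m[:,:310]=0;m[:,360:]=0
Q=P[m][:,:2]*1000-[491.8,-174.2]; y=Q@[.0745,.9972]; print('pad y',m.sum(),np.percentile(y,[2,50,98]).round(1))"
```

```text
t 33.6 pos [ 488.4 -208.4   45.5] d now-axes [1.4 0.8 1.5] rotvec [-0.002   0.002  -0.0006] d end-axes [1.4 0.8 1.5] F [-7.7 -5.1  5.6] open 51.5 grip 62.7
pad y 130 [34.5 41.  44.9]
```

View pics/w6.png

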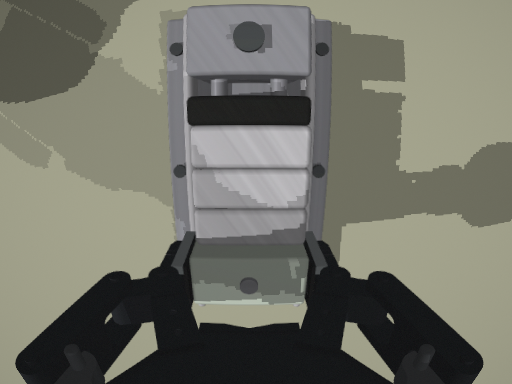

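The stack is closed against the pad at (249,110), and the pad is pressed back about 4.5–5.5 mm. I'll add 1 mm for margin, hold and hand in.

Request:
{"name": "jog_arm", "arguments": {"series": [[[0.5,0,0,0,0,0,40],[0.5,0,0,0,0,0,40],[0,0,0,0,0,0,40],[0,0,0,0,0,0,40],[0,0,0,0,0,0,40],[0,0,0,0,0,0,40],[0,0,0,0,0,0,40],[0,0,0,0,0,0,40],[0,0,0,0,0,0,40],[0,0,0,0,0,0,40]]]}}

```text
time_s: 34.7
eef_pos: [0.4885, -0.2077, 0.0455]
eef_rot: [0.0, 0.733, 0.68, -0.002]
wrist_force: [-8.2, -5.9, 6.1]
opening: 0.602
grasp_force: 62.7
```

```bash
python3 -c "
from h import *
go(489.3,-207.1,44,-4.3)
print(ctrl.hand_in())"
```

```text
t 34.7 pos [ 488.5 -207.7   45.5] d now-axes [0.6 0.8 1.5] rotvec [-0.0019  0.0024 -0.0006] d end-axes [0.6 0.8 1.5] F [-8.2 -5.9  6.1] open 51.4 grip 62.7
the job is handed in; nothing more can be done
None
```

I handed the job in at 34.7 s with three spacers squeezed between the follower and the pad (pressed back about 5 mm by my estimate), the gripper still pushing the follower, and the fourth spacer standing in the tray; the hand-in returned no verdict.

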